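# Finish the crosswise display crib of slats

## Task

Finish the open display crib on the square base with the three slats from the tray: lay one in the second layer, opposite and parallel to the slat that lies there alone, then lay the other two crosswise on top as the third layer, directly above the bottom pair. Every slat must end lying flat with its ends and outer side flush with the edges of the base; do not shift the tin or the brush that lie between tray and base, and leave the finished crib standing by itself.

Things in the scene. Friction and masses are not known exactly. Their poses are not given: they have to be found in the camera images.
- base: fixed square plywood board, 150 x 150 x 10 mm, any yaw; origin at the centre of its underside, z up, x and y parallel to its sides. It carries the started crib: two bottom slats along its x, centred at y = +57 and -57 mm, and one second-layer slat along its y, at x = +57 mm. Slat centres of the three layers lie 20, 40, 60 mm above the origin
- base_free (a point): the centre that a slat has when laid in the free place of the second layer: at base x = -57, y = 0, z = 40 mm, same axes as the base (the slat's length goes along y)
- tray: fixed low plywood tray, 162 x 122 mm, floor 3 mm thick; origin at the centre of its underside, z up. Open at its -x end; lips along both sides 4 mm thick, tops 8 mm above the counter; end wall 24 mm high with its inner face at x = +76 mm. Three slats lie in it side by side along its x, at y about -37.5, 0, +37.5 mm
- tray_mouth (a point): middle of the tray's open end, at tray x = -81 mm, floor height. The slats lie about 1.5 mm apart, too close for a finger; their tops are 23 mm above the counter. A slat slides out here when closed fingertips press lightly (some 5 N) on its top and drag it towards tray -x: fingertips hold wood better than the tray does
- slat_a_mid (a point): pine slat 150 x 36 x 20 mm (length x width x thickness), about 60 g, at the start lying flat in the tray; the one at the tray's -y side; this point is its centre (10 mm above its underside), x along its length, y across its width, z through its thickness
- slat_b_mid (a point): pine slat 150 x 36 x 20 mm (length x width x thickness), about 60 g, at the start lying flat in the tray; the middle one; this point is its centre (10 mm above its underside), x along its length, y across its width, z through its thickness
- slat_c_mid (a point): pine slat 150 x 36 x 20 mm (length x width x thickness), about 60 g, at the start lying flat in the tray; the one at the tray's +y side; this point is its centre (10 mm above its underside), x along its length, y across its width, z through its thickness
- laid_1_mid (a point): bottom slat already laid loose on the base at its y = +57 mm, same size; this point is its centre (10 mm above its underside), x along its length, y across its width, z through its thickness
- laid_2_mid (a point): bottom slat already laid loose on the base at its y = -57 mm, same size; this point is its centre (10 mm above its underside), x along its length, y across its width, z through its thickness
- laid_3_mid (a point): single second-layer slat already laid loose across the bottom pair at the base's x = +57 mm, same size; this point is its centre (10 mm above its underside), x along its length, y across its width, z through its thickness
- slat_a: the same slat as slat_a_mid; origin at the centre of its underside
- slat_b: the same slat as slat_b_mid; origin at the centre of its underside
- slat_c: the same slat as slat_c_mid; origin at the centre of its underside
- tin: food tin, 62 mm across, 62 mm high, between tray and base; origin under its centre
- brush: small hand brush lying on the counter between tray and base, about 25 mm high; origin at its underside, x along its length
There are look-alikes about, which are no part of the job. Leave any green look-alike of the part that bears laid_1_mid alone. Leave any turquoise look-alike of the slat_c alone.

How it is judged:
On the way:
1. a slat from the tray lies in the free place of the second layer (((x of slat_a_mid in the frame of base between -0.069 and -0.045 m and y of slat_a_mid in the frame of base between -0.012 and 0.012 m and z of slat_a_mid in the frame of base between 0.035 and 0.045 m and angle between the x axis of slat_a_mid and the y axis of base, either way round below 0.14 rad and angle between the z axis of slat_a_mid and the z axis of base, either way round below 0.06 rad) or (x of slat_b_mid in the frame of base between -0.069 and -0.045 m and y of slat_b_mid in the frame of base between -0.012 and 0.012 m and z of slat_b_mid in the frame of base between 0.035 and 0.045 m and angle between the x axis of slat_b_mid and the y axis of base, either way round below 0.14 rad and angle between the z axis of slat_b_mid and the z axis of base, either way round below 0.06 rad) or (x of slat_c_mid in the frame of base between -0.069 and -0.045 m and y of slat_c_mid in the frame of base between -0.012 and 0.012 m and z of slat_c_mid in the frame of base between 0.035 and 0.045 m and angle between the x axis of slat_c_mid and the y axis of base, either way round below 0.14 rad and angle between the z axis of slat_c_mid and the z axis of base, either way round below 0.06 rad))), for 0.2 s.
At the end, for the whole second after the job is handed in: One tray slat lies in the free second-layer place, two in the third layer above the bottom pair; the three laid before are still in place. Each slat is within 12 mm of its place in base x and y, 5 mm in height, 0.14 rad in direction, level within 0.06 rad; tray slats at rest (((x of slat_a_mid in the frame of base between -0.069 and -0.045 m and y of slat_a_mid in the frame of base between -0.012 and 0.012 m and z of slat_a_mid in the frame of base between 0.035 and 0.045 m and angle between the x axis of slat_a_mid and the y axis of base, either way round below 0.14 rad and angle between the z axis of slat_a_mid and the z axis of base, either way round below 0.06 rad) or (x of slat_b_mid in the frame of base between -0.069 and -0.045 m and y of slat_b_mid in the frame of base between -0.012 and 0.012 m and z of slat_b_mid in the frame of base between 0.035 and 0.045 m and angle between the x axis of slat_b_mid and the y axis of base, either way round below 0.14 rad and angle between the z axis of slat_b_mid and the z axis of base, either way round below 0.06 rad) or (x of slat_c_mid in the frame of base between -0.069 and -0.045 m and y of slat_c_mid in the frame of base between -0.012 and 0.012 m and z of slat_c_mid in the frame of base between 0.035 and 0.045 m and angle between the x axis of slat_c_mid and the y axis of base, either way round below 0.14 rad and angle between the z axis of slat_c_mid and the z axis of base, either way round below 0.06 rad)) and ((x of slat_a_mid in the frame of base between -0.012 and 0.012 m and y of slat_a_mid in the frame of base between 0.045 and 0.069 m and z of slat_a_mid in the frame of base between 0.055 and 0.065 m and angle between the x axis of slat_a_mid and the x axis of base, either way round below 0.14 rad and angle between the z axis of slat_a_mid and the z axis of base, either way round below 0.06 rad) or (x of slat_b_mid in the frame of base between -0.012 and 0.012 m and y of slat_b_mid in the frame of base between 0.045 and 0.069 m and z of slat_b_mid in the frame of base between 0.055 and 0.065 m and angle between the x axis of slat_b_mid and the x axis of base, either way round below 0.14 rad and angle between the z axis of slat_b_mid and the z axis of base, either way round below 0.06 rad) or (x of slat_c_mid in the frame of base between -0.012 and 0.012 m and y of slat_c_mid in the frame of base between 0.045 and 0.069 m and z of slat_c_mid in the frame of base between 0.055 and 0.065 m and angle between the x axis of slat_c_mid and the x axis of base, either way round below 0.14 rad and angle between the z axis of slat_c_mid and the z axis of base, either way round below 0.06 rad)) and ((x of slat_a_mid in the frame of base between -0.012 and 0.012 m and y of slat_a_mid in the frame of base between -0.069 and -0.045 m and z of slat_a_mid in the frame of base between 0.055 and 0.065 m and angle between the x axis of slat_a_mid and the x axis of base, either way round below 0.14 rad and angle between the z axis of slat_a_mid and the z axis of base, either way round below 0.06 rad) or (x of slat_b_mid in the frame of base between -0.012 and 0.012 m and y of slat_b_mid in the frame of base between -0.069 and -0.045 m and z of slat_b_mid in the frame of base between 0.055 and 0.065 m and angle between the x axis of slat_b_mid and the x axis of base, either way round below 0.14 rad and angle between the z axis of slat_b_mid and the z axis of base, either way round below 0.06 rad) or (x of slat_c_mid in the frame of base between -0.012 and 0.012 m and y of slat_c_mid in the frame of base between -0.069 and -0.045 m and z of slat_c_mid in the frame of base between 0.055 and 0.065 m and angle between the x axis of slat_c_mid and the x axis of base, either way round below 0.14 rad and angle between the z axis of slat_c_mid and the z axis of base, either way round below 0.06 rad)) and x of laid_1_mid in the frame of base between -0.012 and 0.012 m and y of laid_1_mid in the frame of base between 0.045 and 0.069 m and z of laid_1_mid in the frame of base between 0.015 and 0.025 m and angle between the x axis of each of laid_1_mid, laid_2_mid and the x axis of base, either way round below 0.14 rad and angle between the z axis of each of laid_1_mid, laid_2_mid, laid_3_mid and the z axis of base, either way round below 0.06 rad and x of laid_2_mid in the frame of base between -0.012 and 0.012 m and y of laid_2_mid in the frame of base between -0.069 and -0.045 m and z of laid_2_mid in the frame of base between 0.015 and 0.025 m and x of laid_3_mid in the frame of base between 0.045 and 0.069 m and y of laid_3_mid in the frame of base between -0.012 and 0.012 m and z of laid_3_mid in the frame of base between 0.035 and 0.045 m and angle between the x axis of laid_3_mid and the y axis of base, either way round below 0.14 rad and linear speed of each of slat_a, slat_b, slat_c below 0.02 m/s); the robot touches nothing.
It fails at once if the tin or the brush between tray and base is displaced by more than 30 mm (distance of any of tin, brush from where it was at the start of the episode above 0.03 m).
It also fails if it takes over 72 s, if anything falls off the work surface, if the arm or the gripper's body presses on something with over 40 N, if the wrist force passes 120 N, or if a joint passes its speed limit or range.

## Robot

A 6-joint arm with a two-finger parallel gripper is mounted at the origin on the work surface. World frame = base frame: x ahead of the robot, y to its left, z up, the work surface at z = 0. Lengths are in m, angles in rad, forces in N, time in s.
With the tool pointing down it reaches from about 0.4 to 0.825 m from the base axis. Payload 7 kg.
Tool frame: the origin (TCP) lies midway between the tips of the shut fingers; the grasp point (between the pads) lies 19 mm behind it; x points along the fingers, y is the direction in which the jaws open and shut, and the axes are right-handed (so a half turn about x gives the same grasp; the last joint's range is limited). The gripper opens to 85 mm and grips with 20 to 120 N. Pads are 22 mm wide; open, the fingers measure 114 mm over their backs; the gripper's body (76 mm by 85 mm) begins 54 mm behind the grasp point. The pads swing forward as they close: fully open they stand 13 mm farther back than shut.
Start: joints at [1.43, 0.359, 0.012, 0, -1.224, -0.288], TCP at [0.281, 0.614, 0.231] pointing down, gripper open.
Joint ranges: [-3.07, 3.07], [-1.43, 2.12], [-1.02, 1.25], [-3.03, 1.67], [-3.05, -0], [-3.03, 3.03]. Speed limits (rad/s): [2.39, 2.39, 3.01, 3.14, 3.14, 3.14].

## Interface

Orientations are given as [roll, pitch, yaw] about the fixed x, y, z axes, in that order (R = Rz(yaw) Ry(pitch) Rx(roll)).
In Python, from workcell import * gives the robot as it stands.
- The arm moves only by the tool carry_out, never from a script. Its argument "motion" is a list of rows, each a list of 3 entries, a list of its own where there are three numbers: the closure, from 0 (fully open) to 1 (shut), then the shift along the tool's x, y, z in mm, then the turn, a rotation vector about the tool's x, y, z in degrees. In form: [[claw, [dx, dy, dz], [wx, wy, wz]], ...]. A call has 1 to 10 rows; each row is the pose to reach, as a shift and turn from the pose commanded when the call began, along the tool's axes at that moment; what a row does not reach only later rows make up. A row lasts 1/10 s, in which the tool goes at most 50 mm and 8.59 degrees, less where a joint would pass 70% of its speed; a pose out of reach is approached as far as the arm can. A call with a gripper value outside its range is refused whole. The fingers move at their own pace and stop on an object; "grip_force" is the grip in N (left out, the last holds). Time passes only in rows, so rows that repeat a pose let the fingers close. It gives the time, the measured TCP pose, the force and the opening at its end, in the units of the state.
- state(): the state, without advancing time (a new reading comes with each control period).
- read_camera(name): name is "scene" or "side" or "wrist"; returns (picture, depth): 400x640x3 uint8, red, green, blue; 400x640 float32, m along the optical axis (not along the pixel's ray), 0 where there is no reading.
- get_calibration(name): a dict with "intrinsics" (3x3 intrinsics, pixels), "position" and "rotation" of the camera in the world. Camera axes: x right, y up, looking along -z (the intrinsics and any distortion apply to the point x, -y, -z); pixel columns grow to the right and rows downward; lengths in m; the calibration is good to about 2 mm. A picture is of the moment at which its call begins: read the wrist's pose just before it. get_calibration takes no time and is no camera call; for the wrist camera it gives the pose at the moment of the call.
- hand_in(): hands the job in, once; it reports no verdict.
Trained networks look in the newest picture that a camera, given by its name, has taken for a name from the list of things; names that differ only in an ending like _2 or _b are one class to them, and where a whole thing is asked for, a point or a joint stands for the part that bears it (a point fixed in the world has none). Each returns a list of dicts, best first, with "score" (0 to 1); they miss things now and then, are a little off and sometimes report something else, mostly with a low value. They report only what shows in the picture. A call takes as long as a camera call. They do not tell look-alikes from the thing itself.
- recognise(camera, label): "at" ([row, column] in pixels, amid what is visible of it).
The state is a dict: "time_s": time; "q": joint angles; "joint_velocities": joint speeds; "effort": joint torques, N m; "ee_pos": TCP position; "tool_rot": TCP orientation; "ft_force": force on the tool from outside, world axes, zero at the start; "ft_torque": the same for the moment, N m; "width": finger opening in m.
Only numpy, scipy, OpenCV 4.12 (cv2) and the standard library are available. Lean on these libraries where they do the work, as an engineer would, in place of code of your own. Each camera call takes 0.05 s, during which the arm holds its last target.

## Working session

There is one attempt and no reset: what is moved stays moved. The work goes in short steps, Python scripts to look and compute and a tool call to move; the robot and the scene stay as the last step left them, time stands still between calls to the robot, and variables do not carry over. Pictures are saved under pics/ and viewed, and the job is handed in when it is done.

Besides the shell and the picture viewer there is one more tool, called after ">>>" as name(argument=value, ...) on one line, values as JSON. carry_out: Moves the arm, as the interface text tells. Its arguments: {"type":"object","properties":{"motion":{"type":"array"},"grip_force":{"type":"number"}},"required":["motion"]}

```bash
mkdir -p pics; ls; python3 - <<'E'
from workcell import *
import cv2
s=state();print({k:s[k] for k in('time_s','ee_pos','tool_rot','q','width','ft_force')})
for n in("scene","side"):
    p,d=read_camera(n);cv2.imwrite(f'pics/{n}0.png',p[:,:,::-1]);c=get_calibration(n);print(n,c)
E
```

```text
pics
{'time_s': 0.0, 'ee_pos': array([0.28049036, 0.61343004, 0.23033329]), 'tool_rot': array([ 1.66199888,  1.56908319, -1.90854204]), 'q': array([ 1.43006749e+00,  3.59431295e-01,  1.10576628e-02, -3.56551731e-04,
       -1.22410271e+00, -2.88097992e-01]), 'width': 0.08540458617298902, 'ft_force': array([-0.26529942, -0.49008845, -0.26862192])}
scene {'intrinsics': array([[449.14239733,   0.        , 319.63949481],
       [  0.        , 449.14239733, 204.0445635 ],
       [  0.        ,   0.        ,   1.        ]]), 'position': array([ 1.01051661, -0.43334033,  0.86680407]), 'rotation': array([ 0.71010447, -0.01087138,  0.78432275])}
side {'intrinsics': array([[430.94599725,   0.        , 310.87466578],
       [  0.        , 430.94599725, 202.76911525],
       [  0.        ,   0.        ,   1.        ]]), 'position': array([ 0.47626688, -0.71176258,  0.71996893]), 'rotation': array([ 8.63145870e-01,  5.18796626e-04, -6.26289184e-02])}
```

View pics/scene0.png

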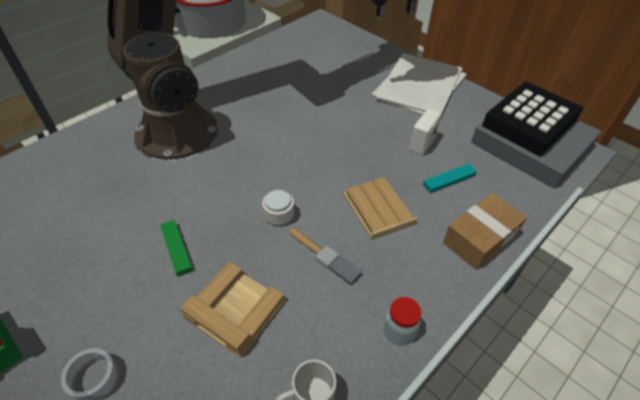

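View pics/side0.png

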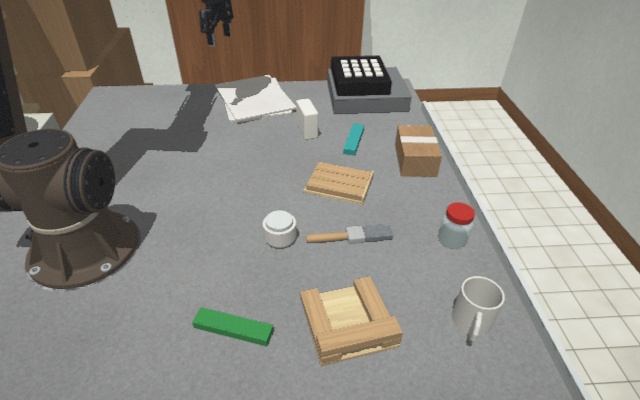

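Scene: tray with three slats at (380,207), crib at (233,307), tin (white, 278,207), brush (325,255). The green (175,247) and turquoise (450,178) pieces are look-alikes. Now I'll build a point cloud.

```bash
cat > h.py <<'E'
from workcell import *
import numpy as np, cv2
from scipy.spatial.transform import Rotation as Ro
def RM(v): return Ro.from_euler('xyz',v).as_matrix()
def cloud(n):
    c=get_calibration(n);p,d=read_camera(n);K=c['intrinsics']
    v,u=np.mgrid[0:400,0:640]
    P=np.stack([(u-K[0,2])/K[0,0]*d,-(v-K[1,2])/K[1,1]*d,-d],-1)
    W=P@RM(c['rotation']).T+c['position'];W[d==0]=np.nan
    return p,W
def proj(n,X,c=None):
    c=c or get_calibration(n);K=c['intrinsics'];Y=(np.asarray(X)-c['position'])@RM(c['rotation'])
    return np.stack([K[0,0]*Y[...,0]/-Y[...,2]+K[0,2],K[1,1]*Y[...,1]/Y[...,2]+K[1,2]],-1)
def topdown(n,x0,x1,y0,y1,z,s=2000):
    # rectified picture at height z; rows: x decreasing, cols: y decreasing
    p,_=read_camera(n)
    xs=np.arange(x1,x0,-1/s);ys=np.arange(y1,y0,-1/s)
    X,Y=np.meshgrid(xs,ys,indexing='ij')
    m=proj(n,np.stack([X,Y,np.full_like(X,z)],-1)).astype(np.float32)
    return cv2.remap(p,m[...,0],m[...,1],cv2.INTER_LINEAR)[:,:,::-1]
E
python3 - <<'E'
from h import *
for n in("scene","side"):
    p,W=cloud(n)
    np.save(n+'W.npy',W);np.save(n+'p.npy',p)
    m=(W[...,0]>.3)&(W[...,0]<.8)&(np.abs(W[...,1])<.4)
    z=W[m][:,2];print(n,np.histogram(z,bins=np.arange(-.02,.1,.004)))
    h=np.clip((W[...,2]+.01)/.1*255,0,255);cv2.imwrite(f'pics/h{n}.png',np.nan_to_num(h).astype(np.uint8))
    for l in('base','tray','slat_a','tin','brush','laid_1_mid'):
        for r in recognise(n,l)[:6]:
            a=np.round(r['at']).astype(int);print(l,round(r['score'],2),a,W[a[0],a[1]].round(3))
E
```

```text
scene (array([    0,     0,     2,  1336, 31495, 13791,   813,  1511,   671,
        1769,  2298,   663,  1315,   170,   105,   112,   325,  1220,
         112,   133,   339,   149,   229,    55,    24,    74,    43,
           0,     0]), array([-0.02 , -0.016, -0.012, -0.008, -0.004,  0.   ,  0.004,  0.008,
        0.012,  0.016,  0.02 ,  0.024,  0.028,  0.032,  0.036,  0.04 ,
        0.044,  0.048,  0.052,  0.056,  0.06 ,  0.064,  0.068,  0.072,
        0.076,  0.08 ,  0.084,  0.088,  0.092,  0.096]))
base 0.61 [299 238] [ 0.562 -0.217  0.007]
base 0.26 [314 261] [ 0.632 -0.21   0.028]
tray 0.87 [230 382] [0.665 0.134 0.024]
tray 0.49 [199 393] [0.621 0.231 0.021]
slat_a 0.98 [212 364] [0.598 0.147 0.021]
slat_a 0.93 [198 392] [0.616 0.233 0.02 ]
slat_a 0.67 [206 379] [0.612 0.187 0.023]
slat_a 0.57 [179 450] [0.681 0.394 0.02 ]
tin 0.55 [211 278] [ 0.47  -0.018  0.054]
brush 0.97 [262 330] [ 0.64  -0.016  0.02 ]
brush 0.57 [200 392] [0.621 0.227 0.021]
laid_1_mid 0.7 [314 261] [ 0.632 -0.21   0.028]
laid_1_mid 0.68 [250 174] [ 0.365 -0.245  0.016]
side (array([    0,     0,     0
[... 290 characters left out ...]
2,  0.016,  0.02 ,  0.024,  0.028,  0.032,  0.036,  0.04 ,
        0.044,  0.048,  0.052,  0.056,  0.06 ,  0.064,  0.068,  0.072,
        0.076,  0.08 ,  0.084,  0.088,  0.092,  0.096]))
base 0.92 [311 346] [ 0.576 -0.215  0.013]
base 0.66 [189 333] [0.587 0.15  0.025]
tray 0.71 [200 346] [0.619 0.127 0.006]
tray 0.3 [188 335] [0.593 0.154 0.024]
slat_a 0.98 [176 337] [nan nan nan]
slat_a 0.71 [170 342] [0.62  0.231 0.025]
slat_a 0.56 [190 334] [0.589 0.145 0.025]
tin 0.83 [231 280] [ 0.451 -0.025  0.053]
brush 0.6 [235 355] [ 0.621 -0.016  0.021]
laid_1_mid 0.68 [299 370] [ 0.623 -0.204  0.031]
laid_1_mid 0.66 [235 357] [ 0.625 -0.017  0.021]
laid_1_mid 0.59 [329 231] [ 0.356 -0.248  0.022]
```

```bash
python3 - <<'E'
from h import *
A={}
for n in("scene","side"):
    W=np.load(n+'W.npy')
    def rect(name,x0,x1,y0,y1,z0,z1):
        m=(W[...,0]>x0)&(W[...,0]<x1)&(W[...,1]>y0)&(W[...,1]<y1)&(W[...,2]>z0)&(W[...,2]<z1)
        P=W[m];
        m8=m.astype(np.uint8)
        k,l,st,_=cv2.connectedComponentsWithStats(m8)
        for i in range(1,k):
            if st[i,4]>100:
                Q=W[l==i];r=cv2.minAreaRect((Q[:,:2]*1000).astype(np.float32));print(n,name,st[i,4],'z',Q[:,2].mean().round(4),np.round(r[0],1),np.round(r[1],1),round(r[2],1))
    rect('tray',.45,.75,.08,.3,.017,.03)
    rect('L3',.45,.75,-.36,-.1,.042,.056)
    rect('L1-2',.45,.75,-.36,-.1,.023,.036)
    rect('base',.45,.75,-.36,-.1,.005,.014)
    rect('tin',.4,.52,-.1,.06,.045,.09)
    rect('brush',.45,.75,-.1,.07,.01,.04)
# topdown pictures
for n in("scene","side"):
    cv2.imwrite(f'pics/tray_{n}.png',topdown(n,.5,.75,.07,.32,.023,2000))
    cv2.imwrite(f'pics/crib_{n}.png',topdown(n,.44,.72,-.35,-.07,.05,2000))
E
python3 -c "
import cv2,numpy as np
cv2.imwrite('pics/t1.png',np.hstack([cv2.resize(cv2.imread(f'pics/{a}.png'),(400,400)) for a in('tray_scene','tray_side')]))
cv2.imwrite('pics/c1.png',np.hstack([cv2.resize(cv2.imread(f'pics/{a}.png'),(400,400)) for a in('crib_scene','crib_side')]))"
```

```text
scene tray 2170 z 0.0217 [607.5 193.6] [121.1 158.7] 67.4
scene L3 1380 z 0.0491 [ 586.6 -291.3] [151.7  36.7] 11.4
scene L1-2 786 z 0.0292 [ 513.8 -226.9] [ 39.  107.2] 11.4
scene L1-2 975 z 0.029 [ 625.8 -225. ] [ 50.1 150.5] 10.9
scene base 1440 z 0.0093 [ 564.3 -212.8] [ 72.4 104.6] 12.5
scene base 102 z 0.0094 [ 641.8 -198.9] [  4.8 101.1] 11.1
scene base 149 z 0.009 [ 598.4 -304.3] [126.9   6.5] 11.3
scene tin 627 z 0.0575 [449.2  -0.5] [74.  69.9] 63.0
scene brush 193 z 0.0252 [472.5  -9.5] [65.6 21.8] 68.9
scene brush 1025 z 0.0169 [606.6  -7.8] [199.9  42. ] 3.3
side tray 1616 z 0.0244 [608.2 195.2] [124.2 156.4] 68.1
side L3 1721 z 0.0505 [ 587.5 -288.5] [150.5  38.5] 10.9
side L1-2 828 z 0.0309 [ 625.  -197.6] [ 37.1 103.7] 12.3
side L1-2 996 z 0.0308 [ 519.1 -245.3] [ 38.7 151.6] 13.4
side base 1400 z 0.0113 [ 571.9 -203.6] [75.6 90.7] 11.1
side base 436 z 0.0101 [ 580.  -304.6] [ 51.7 158.3] 80.9
side tin 688 z 0.059 [4.474e+02 1.000e-01] [74.5 69.7] 3.9
side brush 961 z 0.0184 [607.2  -4.5] [199.3  45.5] 3.1
side brush 135 z 0.0264 [470.4 -20.4] [47.  11.2] 42.4
```

View pics/t1.png

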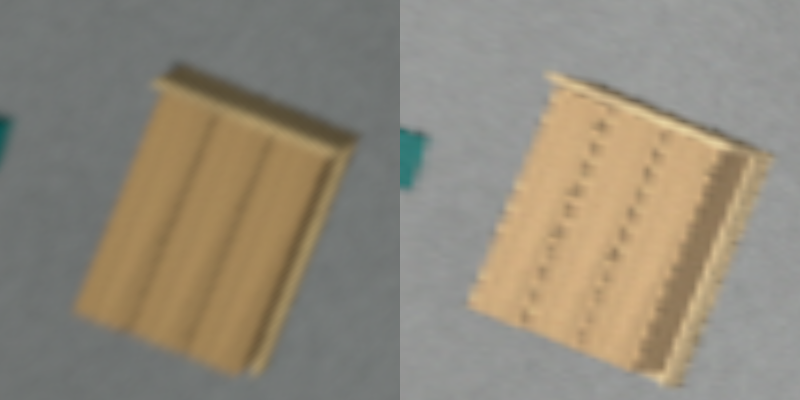

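View pics/c1.png

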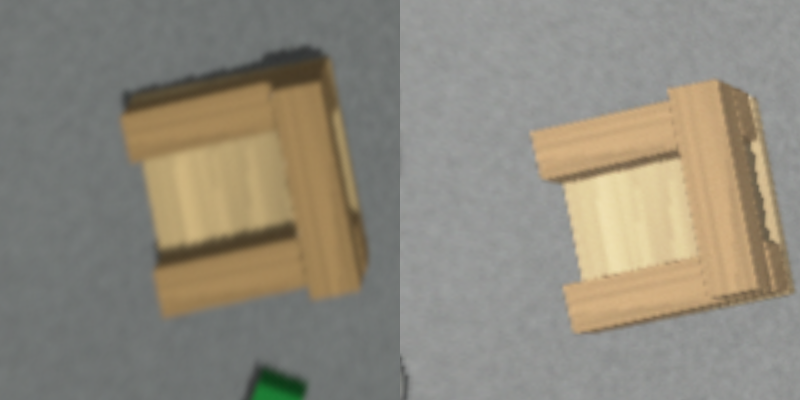

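Tray yaw is about -22.3° with its mouth facing the robot. Base yaw is about -78.8°, its centre near (576,-234) mm, and the free place near (565,-178). The bottom pair fits this to 1–6 mm. Next is a move helper and a wrist look from above the tray.

```bash
cat >> h.py <<'E'
TR=dict(o=np.array([.605,.1955]),yaw=np.radians(-22.3))
BA=dict(o=np.array([.576,-.234]),yaw=np.radians(-78.8))
def pt(f,x,y):
    c,s=np.cos(f['yaw']),np.sin(f['yaw']);return f['o']+np.array([c*x-s*y,s*x+c*y])/1000
def want(x,y,z,jaw):
    """shift (mm, tool axes) and turn (deg, tool axes) from measured pose to tool-down pose with jaw line at world angle jaw(rad, mod pi)"""
    s=state();R=RM(s['tool_rot'])
    best=None
    for k in(0,1):
        a=jaw+k*np.pi;Y=np.array([np.cos(a),np.sin(a),0]);X=np.array([0,0,-1.]);T=np.stack([X,Y,np.cross(X,Y)],1)
        w=np.degrees(Ro.from_matrix(R.T@T).as_rotvec())
        if best is None or np.linalg.norm(w)<np.linalg.norm(best):best=w
    d=R.T@(np.array([x,y,z])-s['ee_pos'])*1000
    print('t',round(s['time_s'],2),'pos',s['ee_pos'].round(4),'w',round(s['width'],4),'F',s['ft_force'].round(1),'q6',round(s['q'][5],2),'| shift',d.round(1),'turn',best.round(1))
E
python3 - <<'E'
from h import *
c=get_calibration('wrist');s=state();R=RM(s['tool_rot']);print(R.round(3));print('cam in tool',R.T@(c['position']-s['ee_pos']),(R.T@RM(c['rotation'])).round(2),c['intrinsics'])
p=pt(TR,0,0);want(p[0],p[1],.23,TR['yaw']+np.pi/2)
p=pt(TR,30,37.5);want(p[0],p[1],.06,TR['yaw']+np.pi/2)
E
```

```text
[[ 0.    -0.416 -0.909]
 [ 0.    -0.909  0.416]
 [-1.    -0.     0.   ]]
cam in tool [-0.1438734  -0.00104006 -0.06721782] [[-0.    0.27 -0.96]
 [ 1.    0.   -0.  ]
 [-0.   -0.96 -0.27]] [[305.74913797   0.         317.95676776]
 [  0.         305.74913797 196.29809717]
 [  0.           0.           1.        ]]
t 1.0 pos [0.2807 0.6139 0.2313] w 0.0855 F [-0.2  0.2 -0.5] q6 -0.29 | shift [   1.3  245.6 -468.9] turn [-2.3  0.   0. ]
t 1.0 pos [0.2807 0.6139 0.2313] w 0.0855 F [-0.2  0.2 -0.5] q6 -0.29 | shift [ 171.3  207.  -497.4] turn [-2.3  0.   0. ]
```

>>> carry_out(motion=[[1, [0, 246, -469], [-2.3, 0, 0]], [1, [0, 246, -469], [-2.3, 0, 0]], [1, [0, 246, -469], [-2.3, 0, 0]], [1, [0, 246, -469], [-2.3, 0, 0]], [1, [0, 246, -469], [-2.3, 0, 0]], [1, [0, 246, -469], [-2.3, 0, 0]], [1, [0, 246, -469], [-2.3, 0, 0]], [1, [0, 246, -469], [-2.3, 0, 0]], [1, [0, 246, -469], [-2.3, 0, 0]], [1, [0, 246, -469], [-2.3, 0, 0]]], grip_force=40)

```text
time_s: 2.0
ee_pos: [0.5878, 0.2168, 0.2317]
tool_rot: [-2.217, 1.57, 0.536]
ft_force: [0.6, 0.8, 0.4]
width: -0.0003
```

```bash
python3 - <<'E'
from h import *
p=pt(TR,0,0);want(p[0],p[1],.23,TR['yaw']+np.pi/2)
im=topdown('wrist',.48,.73,.07,.32,.023,2000)
p,W=cloud('wrist')
cv2.imwrite('pics/w1.png',np.hstack([cv2.resize(im,(400,400)),cv2.resize(p[:,:,::-1],(400,250)).copy() if 0 else cv2.copyMakeBorder(cv2.resize(p[:,:,::-1],(400,250)),0,150,0,0,0)]))
m=(W[...,2]>.015)&(W[...,2]<.03);m[W[...,1]<.05]=0
k,l,st,_=cv2.connectedComponentsWithStats(m.astype(np.uint8))
for i in range(1,k):
    if st[i,4]>300:
        Q=W[l==i];r=cv2.minAreaRect((Q[:,:2]*1000).astype(np.float32));print(st[i,4],Q[:,2].mean(),r)
E
```

```text
t 2.0 pos [0.5878 0.2168 0.2317] w -0.0003 F [0.6 0.8 0.4] q6 0.52 | shift [  1.7  13.2 -24. ] turn [ 0. -0.  0.]
865 0.022578768047564434 ((789.1438598632812, 303.34326171875), (158.50106811523438, 9.610419273376465), 87.31336212158203)
12905 0.024254081525488348 ((608.5413818359375, 196.86087036132812), (121.93540954589844, 155.5576171875), 68.57508087158203)
3956 0.020978303124670406 ((675.5125732421875, 409.50640869140625), (150.783447265625, 36.24750518798828), 71.140869140625)
722 0.022117957102327945 ((670.0530395507812, 580.9893798828125), (6.615227222442627, 79.77745819091797), 87.23931121826172)
315 0.022558440811480552 ((556.0285034179688, 457.6883239746094), (81.205322265625, 37.1425666809082), 66.76264190673828)
521 0.020970861871518396 ((468.2525329589844, 680.5198364257812), (22.677989959716797, 160.0674591064453), 19.16745948791504)
```

View pics/w1.png

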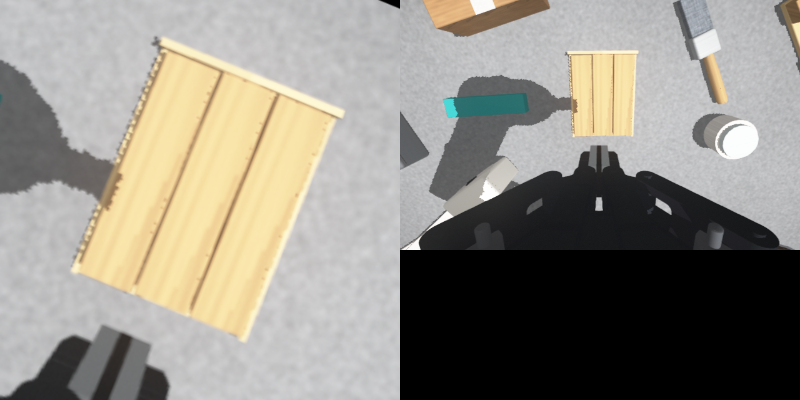

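The wrist view shows the tray with slats c, b, a left to right, the wall at the far end and the mouth nearest the robot. The refined tray pose is (605.5,197), yaw -21.8°. I'll start with slat c.

```bash
sed -i 's/^TR=.*/TR=dict(o=np.array([.6055,.197]),yaw=np.radians(-21.8))/' h.py; python3 - <<'E'
from h import *
p=pt(TR,35,37.5);want(p[0],p[1],.027,TR['yaw']+np.pi/2)
E
```

```text
t 2.1 pos [0.5894 0.2139 0.231 ] w 0.0002 F [-0.9  0.9  0.2] q6 0.52 | shift [204.  -28.8 -55.8] turn [-0.8 -0.  -0.1]
```

>>> carry_out(motion=[[1, [50, -29, -56], [-0.8, 0, 0]], [1, [100, -29, -56], [-0.8, 0, 0]], [1, [150, -29, -56], [-0.8, 0, 0]], [1, [185, -29, -56], [-0.8, 0, 0]], [1, [200, -29, -56], [-0.8, 0, 0]], [1, [203, -29, -56], [-0.8, 0, 0]], [1, [203, -29, -56], [-0.8, 0, 0]]])

```text
time_s: 2.8
ee_pos: [0.6497, 0.2244, 0.0284]
tool_rot: [1.488, 1.57, -2.028]
ft_force: [0.3, -0.6, 0.0]
width: 0.0001
```

```bash
python3 - <<'E'
from h import *
p=pt(TR,35,37.5);want(p[0],p[1],.022,TR['yaw']+np.pi/2)
E
```

```text
t 2.8 pos [0.6497 0.2244 0.0284] w 0.0001 F [ 0.3 -0.6  0. ] q6 0.58 | shift [ 6.4  4.4 -4.1] turn [ 0.4  0.  -0. ]
```

>>> carry_out(motion=[[1, [4, 4, -4], [0, 0, 0]], [1, [5, 4, -4], [0, 0, 0]], [1, [6, 4, -4], [0, 0, 0]], [1, [6, 4, -4], [0, 0, 0]]])

```text
time_s: 3.2
ee_pos: [0.6522, 0.2191, 0.0232]
tool_rot: [-2.226, 1.569, 0.541]
ft_force: [0.8, -0.5, 1.6]
width: -0.0
```

```bash
python3 - <<'E'
from h import *
p=pt(TR,35,37.5);want(p[0],p[1],.022,TR['yaw']+np.pi/2)
E
```

```text
t 3.2 pos [0.6522 0.2191 0.0232] w -0.0 F [ 0.8 -0.5  1.6] q6 0.59 | shift [1.2 0.3 0.2] turn [ 0.3 -0.   0.1]
```

>>> carry_out(motion=[[1, [0.5, 0, 0], [0, 0, 0]], [1, [1, 0, 0], [0, 0, 0]]])

```text
time_s: 3.4
ee_pos: [0.6523, 0.2191, 0.0231]
tool_rot: [-2.64, 1.57, 0.127]
ft_force: [-4.8, -0.5, 13.5]
width: -0.0001
```

>>> carry_out(motion=[[1, [-0.4, 0, 5], [0, 0, 0]], [1, [-0.4, 0, 15], [0, 0, 0]], [1, [-0.4, 0, 27], [0, 0, 0]], [1, [-0.4, 0, 40], [0, 0, 0]], [1, [-0.4, 0, 53], [0, 0, 0]], [1, [-0.4, 0, 66], [0, 0, 0]], [1, [-0.4, 0, 79], [0, 0, 0]], [1, [-0.4, 0, 90], [0, 0, 0]], [1, [-0.4, 0, 95], [0, 0, 0]], [1, [-0.4, 0, 95], [0, 0, 0]]])

```text
time_s: 4.4
ee_pos: [0.5633, 0.255, 0.0231]
tool_rot: [-2.06, 1.568, 0.708]
ft_force: [-4.2, 2.7, 10.3]
width: -0.0001
```

```bash
python3 - <<'E'
from h import *
p=pt(TR,-60,37.5);want(p[0],p[1],.022,TR['yaw']+np.pi/2)
p=pt(TR,-102,37.5);want(p[0],p[1],.07,TR['yaw']+np.pi/2)
p,_=read_camera('wrist');q,_=read_camera('scene')
cv2.imwrite('pics/w2.png',np.hstack([cv2.resize(p[:,:,::-1],(400,250)),cv2.resize(q[120:270,280:520,::-1],(400,250))]))
E
```

```text
t 4.4 pos [0.5633 0.255  0.0231] w -0.0001 F [-4.2  2.7 10.3] q6 0.46 | shift [ 1.1  0.7 -0.7] turn [ 0.4 -0.1  0.1]
t 4.4 pos [0.5633 0.255  0.0231] w -0.0001 F [-4.2  2.7 10.3] q6 0.46 | shift [-46.9   0.3  41.2] turn [ 0.4 -0.1  0.1]
```

View pics/w2.png

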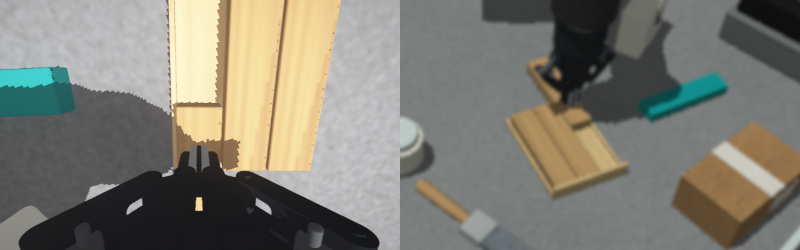

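>>> carry_out(motion=[[0.6, [-25, 0, 0], [0.4, 0, 0]], [0, [-47, 0, 20], [0.4, 0, 0]], [0, [-47, 0, 41], [0.4, 0, 0]], [0, [-47, 0, 41], [0.4, 0, 0]], [0, [-30, 0, 41], [0.4, 0, 0]], [0, [0, 0, 41], [0.4, 0, 0]], [0, [12, 0, 41], [0.4, 0, 0]], [0, [18, 0, 41], [0.4, 0, 0]], [0, [18, 0, 41], [0.4, 0, 0]]])

```text
time_s: 5.4
ee_pos: [0.5251, 0.2684, 0.003]
tool_rot: [1.231, 1.569, -2.292]
ft_force: [0.3, 0.1, 0.1]
width: 0.0852
```

```bash
python3 - <<'E'
from h import *
p=pt(TR,-102,37.5);want(p[0],p[1],.003,TR['yaw']+np.pi/2)
p,_=read_camera('wrist');q,_=read_camera('side')
cv2.imwrite('pics/w3.png',np.hstack([cv2.resize(p[:,:,::-1],(400,250)),cv2.resize(q[80:230,240:480,::-1],(400,250))]))
E
```

```text
t 5.4 pos [0.5251 0.2684 0.003 ] w 0.0852 F [0.3 0.1 0.1] q6 0.39 | shift [ 0.  -1.1  0.8] turn [-0.1  0.  -0.1]
```

View pics/w3.png

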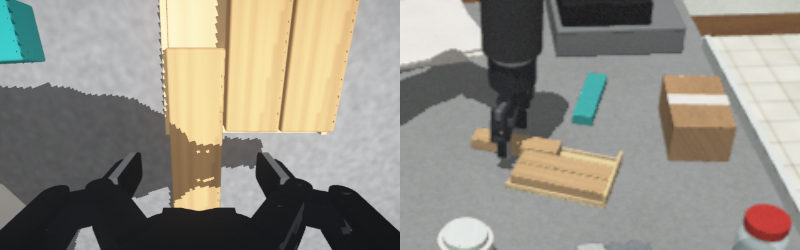

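The slat is straddled between the fingers, so I'll close and lift.

>>> carry_out(motion=[[0.7, [0, -1, 0], [0, 0, 0]], [0.8, [0, -1, 0], [0, 0, 0]], [0.8, [0, -1, 0], [0, 0, 0]], [0.8, [0, -1, 0], [0, 0, 0]], [0.8, [-20, -1, 0], [0, 0, 0]], [0.8, [-60, -1, 0], [0, 0, 0]], [0.8, [-110, -1, 0], [0, 0, 0]], [0.8, [-150, -1, 0], [0, 0, 0]]], grip_force=60)

```text
time_s: 6.3
ee_pos: [0.5259, 0.2697, 0.1564]
tool_rot: [-2.227, 1.57, 0.534]
ft_force: [1.2, 1.4, -1.2]
width: 0.0346
```

```bash
python3 - <<'E'
from h import *
p=pt(BA,-57,0);want(p[0],p[1],.14,BA['yaw'])
p,W=cloud('wrist')
s=state();T=(W-s['ee_pos'])@RM(s['tool_rot'])*1000
m=(abs(T[...,1])<25)&(T[...,0]>-30)&(T[...,0]<10)&(abs(T[...,2])<110)
Q=T[m];print(m.sum(),np.percentile(Q,[1,50,99],axis=0).round(1))
A=np.c_[Q[:,2],np.ones(len(Q))];g=Q[:,2]<-15;print(np.linalg.lstsq(A[g],Q[g,0],rcond=None)[0])
cv2.imwrite('pics/w4.png',p[:,:,::-1])
E
```

```text
t 6.3 pos [0.5259 0.2697 0.1564] w 0.0346 F [ 1.2  1.4 -1.2] q6 0.38 | shift [  16.1  401.1 -202.9] turn [-33.1  -0.1   0. ]
22929 [[-27.1 -19.8 -77.2]
 [-12.9   1.5 -27.2]
 [-10.   21.7  37.4]]
[  0.02638456 -12.10395394]
```

View pics/w4.png

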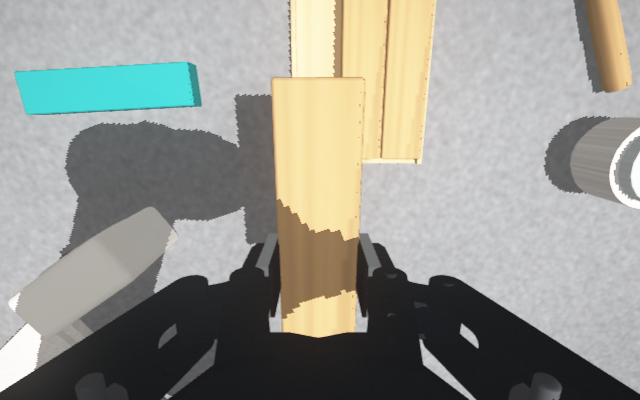

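```bash
cat >> h.py <<'E'
def held(save=None):
    s=state();p,W=cloud('wrist')
    T=(W-s['ee_pos'])@RM(s['tool_rot'])*1000
    m=(abs(T[...,1])<25)&(T[...,0]>-35)&(T[...,0]<3)&(abs(T[...,2])<110)&(T[...,2]<-18)
    Q=T[m];a=np.linalg.lstsq(np.c_[Q[:,2],np.ones(len(Q))],Q[:,0],rcond=None)[0]
    r=cv2.minAreaRect(Q[:,1:].astype(np.float32))
    print('held: n',m.sum(),'top x at z=0',a[1].round(1),'slope',a[0].round(3),'far end z',np.percentile(Q[:,2],[0,.5]).round(1),'y mid far',Q[Q[:,2]<-60][:,1].mean().round(1),'y mid near',Q[(Q[:,2]>-30)][:,1].mean().round(1))
    if save:cv2.imwrite(save,p[:,:,::-1])
E
python3 - <<'E'
from h import *
held()
p=pt(BA,-57,0);want(p[0],p[1],.14,BA['yaw'])
E
```

```text
held: n 13490 top x at z=0 -19.1 slope 0.032 far end z [-80.1 -79.9] y mid far -1.2 y mid near -1.1
t 6.4 pos [0.5285 0.2717 0.1605] w 0.0348 F [ 0.4  0.3 -0.8] q6 0.38 | shift [  17.8  404.3 -200.8] turn [-33.   -0.5   0.4]
```

>>> carry_out(motion=[[0.8, [5, 404, -201], [-33, 0, 0]], [0.8, [5, 404, -201], [-33, 0, 0]], [0.8, [5, 404, -201], [-33, 0, 0]], [0.8, [5, 404, -201], [-33, 0, 0]], [0.8, [5, 404, -201], [-33, 0, 0]], [0.8, [5, 404, -201], [-33, 0, 0]], [0.8, [5, 404, -201], [-33, 0, 0]], [0.8, [5, 404, -201], [-33, 0, 0]], [0.8, [5, 404, -201], [-33, 0, 0]], [0.8, [5, 404, -201], [-33, 0, 0]]])

```text
time_s: 7.4
ee_pos: [0.561, -0.1846, 0.1479]
tool_rot: [0.135, 1.57, -2.817]
ft_force: [0.4, 0.7, -0.6]
width: 0.0343
```

```bash
python3 - <<'E'
from h import *
p=pt(BA,-57,-5);want(p[0],p[1],.09,BA['yaw'])
im=topdown('wrist',.44,.72,-.35,-.07,.05,1400)
p,W=cloud('wrist')
cv2.imwrite('pics/w5.png',np.hstack([im,cv2.resize(p,(400,250))[:,:,::-1].repeat(1,0) if 0 else cv2.copyMakeBorder(cv2.resize(p[:,:,::-1],(400,250)),0,im.shape[0]-250,0,0,0)]))
m=(W[...,2]>.042)&(W[...,2]<.056)&(W[...,1]<-.2)&(W[...,1]>-.4)
k,l,st,_=cv2.connectedComponentsWithStats(m.astype(np.uint8))
for i in range(1,k):
    if st[i,4]>300:
        Q=W[l==i];print(st[i,4],Q[:,2].mean(),cv2.minAreaRect((Q[:,:2]*1000).astype(np.float32)))
E
```

```text
t 7.4 pos [ 0.561  -0.1846  0.1479] w 0.0343 F [ 0.4  0.7 -0.6] q6 1.75 | shift [57.9 -5.7 -0.1] turn [-0.3  0.1 -0. ]
8618 0.050989784933332415 ((587.5850830078125, -287.70953369140625), (149.872802734375, 37.43425369262695), 11.287277221679688)
```

View pics/w5.png

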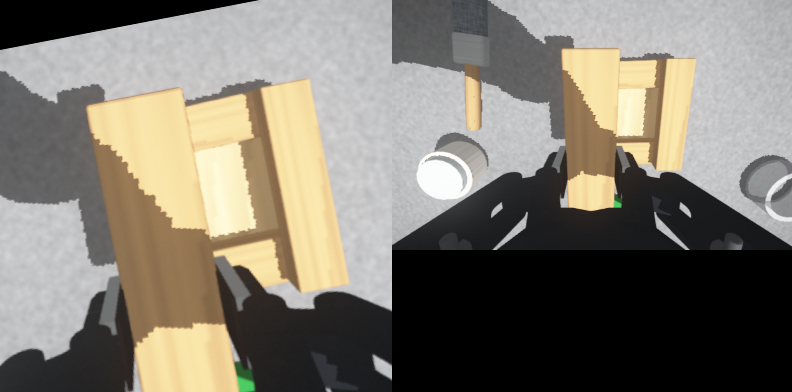

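```bash
sed -i 's/^BA=.*/BA=dict(o=np.array([.5763,-.2325]),yaw=np.radians(-78.75))/' h.py; python3 - <<'E'
from h import *
held()
p=pt(BA,-57,-5);want(p[0],p[1],.034,BA['yaw'])
E
```

```text
held: n 13575 top x at z=0 -19.1 slope 0.032 far end z [-80.6 -80.4] y mid far -1.2 y mid near -1.1
t 7.55 pos [ 0.5612 -0.1805  0.1481] w 0.0346 F [-0.  -0.  -0.9] q6 1.74 | shift [114.1  -3.    0.3] turn [-0.2  0.   0. ]
```

>>> carry_out(motion=[[0.8, [40, -3, 0], [0, -1, 0]], [0.8, [75, -3, 0], [0, -1.8, 0]], [0.8, [98, -3, 0], [0, -1.8, 0]], [0.8, [107, -3, 0], [0, -1.8, 0]], [0.8, [112, -3, 0], [0, -1.8, 0]], [0.8, [114, -3, 0], [0, -1.8, 0]], [0.8, [114, -3, 0], [0, -1.8, 0]]])

```text
time_s: 8.25
ee_pos: [0.5619, -0.1768, 0.0357]
tool_rot: [0.013, 1.541, -2.933]
ft_force: [-0.1, 1.2, 0.2]
width: 0.0349
```

```bash
python3 - <<'E'
from h import *
p=pt(BA,-57,-5);want(p[0],p[1],.031,BA['yaw'])
p,_=read_camera('wrist');q,_=read_camera('side')
cv2.imwrite('pics/w6.png',np.hstack([cv2.resize(p[:,:,::-1],(400,250)),cv2.resize(q[240:390,240:480,::-1],(400,250))]))
E
```

```text
t 8.25 pos [ 0.5619 -0.1768  0.0357] w 0.0349 F [-0.1  1.2  0.2] q6 1.73 | shift [4.8 0.4 1.6] turn [-0.1  1.7 -0. ]
```

View pics/w6.png

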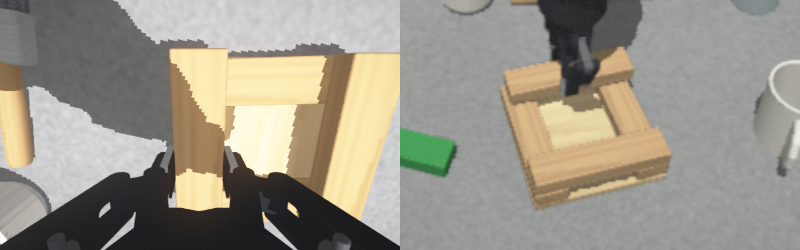

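Aligned over the free place. Lowering the rest of the way gently.

>>> carry_out(motion=[[0.8, [2, 0, 1], [0, 0, 0]], [0.8, [4, 0, 1.5], [0, 0, 0]], [0.8, [4.5, 0, 1.5], [0, 0, 0]], [0.8, [4.5, 0, 1.5], [0, 0, 0]]])

```text
time_s: 8.75
ee_pos: [0.5601, -0.1775, 0.0321]
tool_rot: [0.021, 1.541, -2.925]
ft_force: [-3.3, 4.0, 13.6]
width: 0.0347
```

>>> carry_out(motion=[[0.8, [-0.8, 0, 0], [0, 0, 0]], [0.5, [-0.8, 0, 0], [0, 0, 0]], [0.4, [-0.8, 0, 0], [0, 0, 0]], [0.4, [-0.8, 0, 0], [0, 0, 0]], [0.4, [-15, 0, 0], [0, 0, 0]], [0.4, [-50, 0, 0], [0, 1.8, 0]], [0.7, [-90, 0, 0], [0, 1.8, 0]], [1, [-120, 0, 0], [0, 1.8, 0]], [1, [-120, 0, 0], [0, 1.8, 0]]])

```text
time_s: 9.65
ee_pos: [0.566, -0.1772, 0.155]
tool_rot: [2.821, 1.563, -0.126]
ft_force: [-0.6, 0.1, -0.9]
width: 0.0079
```

```bash
cat >> h.py <<'E'
def crib(z0,z1,cams=('wrist',),mind=300,box=(.45,.7,-.36,-.1)):
    for n in cams:
        p,W=cloud(n)
        m=(W[...,2]>z0)&(W[...,2]<z1)&(W[...,0]>box[0])&(W[...,0]<box[1])&(W[...,1]>box[2])&(W[...,1]<box[3])
        k,l,st,_=cv2.connectedComponentsWithStats(m.astype(np.uint8))
        for i in range(1,k):
            if st[i,4]>mind:
                Q=W[l==i];r=cv2.minAreaRect((Q[:,:2]*1000).astype(np.float32))
                d=np.array(r[0])-BA['o']*1000;c,s=np.cos(BA['yaw']),np.sin(BA['yaw'])
                print(n,st[i,4],'z',Q[:,2].mean().round(4),'base xy',np.round([c*d[0]+s*d[1],-s*d[0]+c*d[1]],1),'size',np.round(r[1],1),'ang in base',round((r[2]-np.degrees(BA['yaw']))%90,1))
E
python3 - <<'E'
from h import *
p=pt(TR,35,0);want(p[0],p[1],.15,TR['yaw']+np.pi/2)
crib(.042,.056,('wrist','side','scene'))
p,_=read_camera('wrist');q,_=read_camera('side')
cv2.imwrite('pics/w7.png',np.hstack([cv2.resize(p[:,:,::-1],(400,250)),cv2.resize(q[240:390,240:480,::-1],(400,250))]))
E
```

```text
t 9.65 pos [ 0.566  -0.1772  0.155 ] w 0.0079 F [-0.6  0.1 -0.9] q6 1.74 | shift [   5.2 -340.4 -140.6] turn [33.  -0.5 -0. ]
wrist 6287 z 0.0513 base xy [-58.2   0.9] size [148.5  36. ] ang in base 0.0
wrist 7983 z 0.051 base xy [56.2  0.2] size [149.9  37. ] ang in base 89.9
side 1308 z 0.0505 base xy [-56.9   0.8] size [150.3  39. ] ang in base 0.4
side 1733 z 0.0504 base xy [57.6  0.2] size [150.3  37.7] ang in base 89.7
scene 1148 z 0.049 base xy [-55.1  -0.6] size [151.3  37.9] ang in base 89.6
scene 1381 z 0.0491 base xy [59.2 -1.5] size [151.9  37. ] ang in base 0.0
```

View pics/w7.png

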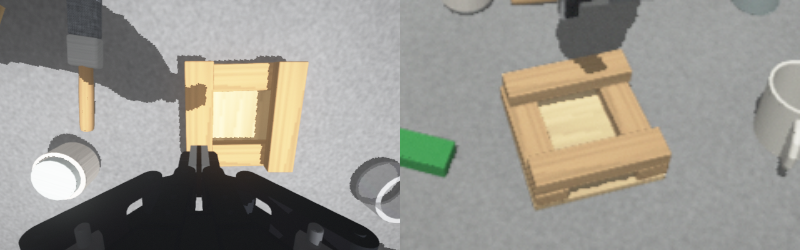

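Slat c lies within about 1–2 mm of its place and level. Next is slat b.

>>> carry_out(motion=[[1, [5, -340, -141], [33, 0, 0]], [1, [5, -340, -141], [33, 0, 0]], [1, [5, -340, -141], [33, 0, 0]], [1, [5, -340, -141], [33, 0, 0]], [1, [5, -340, -141], [33, 0, 0]], [1, [5, -340, -141], [33, 0, 0]], [1, [5, -340, -141], [33, 0, 0]], [1, [5, -340, -141], [33, 0, 0]], [1, [5, -340, -141], [33, 0, 0]], [1, [5, -340, -141], [33, 0, 0]]])

```text
time_s: 10.9
ee_pos: [0.6352, 0.1845, 0.1433]
tool_rot: [0.902, 1.568, -2.62]
ft_force: [0.2, -0.0, -0.4]
width: -0.0001
```

```bash
python3 - <<'E'
from h import *
cv2.imwrite('pics/w8.png',cv2.resize(read_camera('wrist')[0][:,:,::-1],(480,300)))
p=pt(TR,35,0);want(p[0],p[1],.027,TR['yaw']+np.pi/2)
E
```

```text
t 10.95 pos [0.6352 0.1837 0.1437] w -0.0002 F [-0.4 -0.3 -0.1] q6 0.61 | shift [116.7  -1.5  -2.6] turn [-0.   0.1 -0.1]
```

View pics/w8.png

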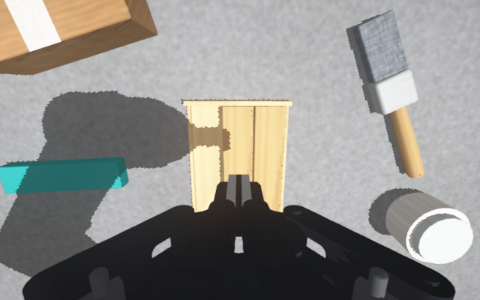

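The closed fingers sit over the middle slat b (cols 220–254).

>>> carry_out(motion=[[1, [50, -1.5, -2.5], [0, 0, 0]], [1, [90, -1.5, -2.5], [0, 0, 0]], [1, [107, -1.5, -2.5], [0, 0, 0]], [1, [115, -1.5, -2.5], [0, 0, 0]], [1, [118, -1.5, -2.5], [0, 0, 0]], [1, [119, -1.5, -2.5], [0, 0, 0]], [1, [120, -1.5, -2.5], [0, 0, 0]], [1, [120, -1.5, -2.5], [0, 0, 0]]])

```text
time_s: 11.75
ee_pos: [0.6394, 0.1848, 0.0264]
tool_rot: [-2.233, 1.569, 0.527]
ft_force: [0.3, 0.5, 0.1]
width: -0.0002
```

>>> carry_out(motion=[[1, [2, 0, 0], [0, 0, 0]], [1, [3, 0, 0], [0, 0, 0]], [1, [3.5, 0, 0], [0, 0, 0]], [1, [3.8, 0, 0], [0, 0, 0]]])

```text
time_s: 12.15
ee_pos: [0.6391, 0.1848, 0.0231]
tool_rot: [-2.555, 1.57, 0.206]
ft_force: [-5.3, 0.0, 12.6]
width: -0.0003
```

>>> carry_out(motion=[[1, [-0.4, 0, 5], [0, 0, 0]], [1, [-0.4, 0, 15], [0, 0, 0]], [1, [-0.4, 0, 27], [0, 0, 0]], [1, [-0.4, 0, 40], [0, 0, 0]], [1, [-0.4, 0, 53], [0, 0, 0]], [1, [-0.4, 0, 66], [0, 0, 0]], [1, [-0.4, 0, 79], [0, 0, 0]], [1, [-0.4, 0, 90], [0, 0, 0]], [1, [-0.4, 0, 95], [0, 0, 0]], [1, [-0.4, 0, 95], [0, 0, 0]]])

```text
time_s: 13.15
ee_pos: [0.5507, 0.2211, 0.0231]
tool_rot: [-2.105, 1.568, 0.656]
ft_force: [-2.3, 2.2, 10.1]
width: -0.0001
```

```bash
python3 - <<'E'
from h import *
p=pt(TR,-103,0);want(p[0],p[1],.07,TR['yaw']+np.pi/2)
p,_=read_camera('wrist');q,_=read_camera('scene')
cv2.imwrite('pics/w9.png',np.hstack([cv2.resize(p[:,:,::-1],(400,250)),cv2.resize(q[120:270,280:520,::-1],(400,250))]))
E
```

```text
t 13.15 pos [0.5507 0.2211 0.0231] w -0.0001 F [-2.3  2.2 10.1] q6 0.48 | shift [-47.    1.9  43.1] turn [ 0.  -0.1  0.1]
```

View pics/w9.png

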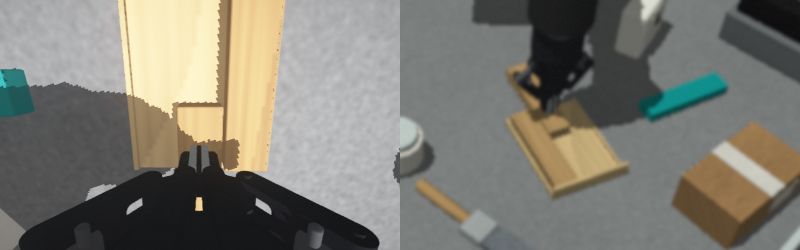

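Slat b is pulled out like the first one. Now the grip.

>>> carry_out(motion=[[0.6, [-25, 0, 0], [0, 0, 0]], [0, [-47, 0, 20], [0, 0, 0]], [0, [-47, 1.5, 43], [0, 0, 0]], [0, [-47, 1.5, 43], [0, 0, 0]], [0, [-30, 1.5, 43], [0, 0, 0]], [0, [0, 1.5, 43], [0, 0, 0]], [0, [12, 1.5, 43], [0, 0, 0]], [0, [18, 1.5, 43], [0, 0, 0]], [0, [19, 1.5, 43], [0, 0, 0]]])

```text
time_s: 14.15
ee_pos: [0.51, 0.2342, 0.0022]
tool_rot: [1.201, 1.569, -2.323]
ft_force: [-0.5, 1.0, -0.5]
width: 0.0856
```

```bash
python3 - <<'E'
from h import *
p=pt(TR,-103,0);want(p[0],p[1],.003,TR['yaw']+np.pi/2)
p,_=read_camera('wrist');q,_=read_camera('side')
cv2.imwrite('pics/w10.png',np.hstack([cv2.resize(p[:,:,::-1],(400,250)),cv2.resize(q[80:230,240:480,::-1],(400,250))]))
E
```

```text
t 14.15 pos [0.51   0.2342 0.0022] w 0.0856 F [-0.5  1.  -0.5] q6 0.41 | shift [-0.8 -0.9  0.5] turn [-0.1  0.  -0.1]
```

View pics/w10.png

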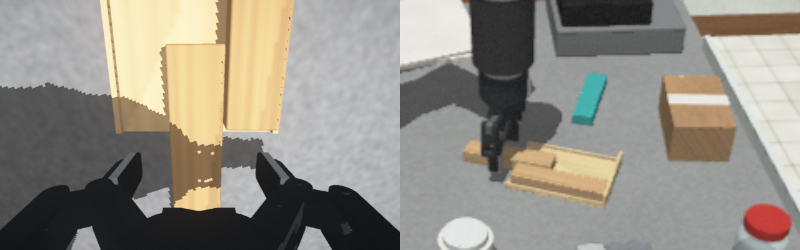

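>>> carry_out(motion=[[0.7, [0, -1, 0], [0, 0, 0]], [0.8, [0, -1, 0], [0, 0, 0]], [0.8, [0, -1, 0], [0, 0, 0]], [0.8, [0, -1, 0], [0, 0, 0]], [0.8, [-20, -1, 0], [0, 0, 0]], [0.8, [-60, -1, 0], [0, 0, 0]], [0.8, [-110, -1, 0], [0, 0, 0]], [0.8, [-160, -1, 0], [0, 0, 0]], [0.8, [-160, -1, 0], [0, 0, 0]]], grip_force=60)

```text
time_s: 15.15
ee_pos: [0.5139, 0.2377, 0.1706]
tool_rot: [-2.146, 1.558, 0.615]
ft_force: [-0.4, 1.1, -1.3]
width: 0.0351
```

```bash
python3 - <<'E'
from h import *
read_camera('side')
held('pics/w11.png')
p=pt(BA,0,57);want(p[0],p[1],.16,BA['yaw']+np.pi/2)
E
```

```text
held: n 14218 top x at z=0 -19.9 slope 0.033 far end z [-82.1 -81.9] y mid far -1.4 y mid near -1.2
t 15.25 pos [0.5109 0.2359 0.1645] w 0.0347 F [-0.1 -0.5 -0.3] q6 0.41 | shift [   3.5  379.1 -283. ] turn [56.9  0.   0.2]
```

>>> carry_out(motion=[[0.8, [3, 379, -283], [57, 0, 0]], [0.8, [3, 379, -283], [57, 0, 0]], [0.8, [3, 379, -283], [57, 0, 0]], [0.8, [3, 379, -283], [57, 0, 0]], [0.8, [3, 379, -283], [57, 0, 0]], [0.8, [3, 379, -283], [57, 0, 0]], [0.8, [3, 379, -283], [57, 0, 0]], [0.8, [3, 379, -283], [57, 0, 0]], [0.8, [3, 379, -283], [57, 0, 0]], [0.8, [3, 379, -283], [57, 0, 0]]])

```text
time_s: 16.25
ee_pos: [0.6312, -0.2254, 0.1571]
tool_rot: [1.336, 1.567, 3.098]
ft_force: [-0.8, 0.1, -2.2]
width: 0.0342
```

```bash
python3 - <<'E'
from h import *
held('pics/w12.png')
p=pt(BA,-6.5,57);want(p[0],p[1],.054,BA['yaw']+np.pi/2)
E
```

```text
held: n 14058 top x at z=0 -19.9 slope 0.033 far end z [-81.3 -81.1] y mid far -0.8 y mid near -0.7
t 16.3 pos [ 0.6315 -0.227   0.1567] w 0.0347 F [ 2.2 -1.6 -0.1] q6 0.25 | shift [102.7  -2.2  11.9] turn [-0.3  0.  -0.2]
```

View pics/w12.png

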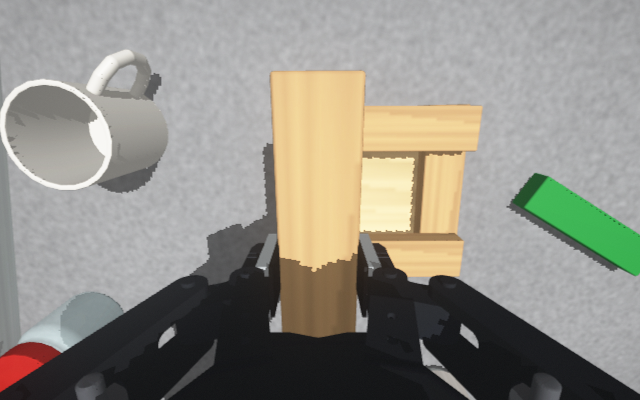

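>>> carry_out(motion=[[0.8, [40, -2, 12], [0, -1, 0]], [0.8, [70, -2, 12], [0, -1.9, 0]], [0.8, [90, -2, 12], [0, -1.9, 0]], [0.8, [98, -2, 12], [0, -1.9, 0]], [0.8, [101, -2, 12], [0, -1.9, 0]], [0.8, [102, -2, 12], [0, -1.9, 0]], [0.8, [102, -2, 12], [0, -1.9, 0]]])

```text
time_s: 17.0
ee_pos: [0.6323, -0.2095, 0.0587]
tool_rot: [-0.04, 1.538, 1.726]
ft_force: [1.3, 0.3, -0.4]
width: 0.035
```

```bash
python3 - <<'E'
from h import *
p=pt(BA,-6.5,57);want(p[0],p[1],.050,BA['yaw']+np.pi/2)
p,_=read_camera('wrist');q,_=read_camera('side')
cv2.imwrite('pics/w13.png',np.hstack([cv2.resize(p[:,:,::-1],(400,250)),cv2.resize(q[240:390,240:480,::-1],(400,250))]))
E
```

```text
t 17.0 pos [ 0.6323 -0.2095  0.0587] w 0.035 F [ 1.3  0.3 -0.4] q6 0.27 | shift [ 8.5  2.4 -5.4] turn [-0.1  1.9  0.1]
```

View pics/w13.png

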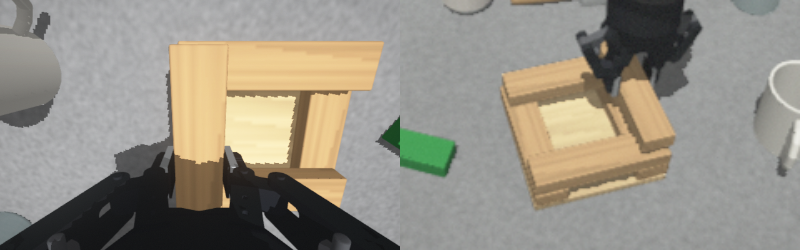

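>>> carry_out(motion=[[0.8, [2, 2, -5], [0, 0, 0]], [0.8, [4, 2, -5], [0, 0, 0]], [0.8, [5, 2, -5], [0, 0, 0]], [0.8, [5, 2, -5], [0, 0, 0]]])

```text
time_s: 17.5
ee_pos: [0.6304, -0.2147, 0.0524]
tool_rot: [0.012, 1.537, 1.777]
ft_force: [-0.3, 0.2, -1.0]
width: 0.0347
```

```bash
python3 - <<'E'
from h import *
p=pt(BA,-6.5,57);want(p[0],p[1],.050,BA['yaw']+np.pi/2)
E
```

```text
t 17.5 pos [ 0.6304 -0.2147  0.0524] w 0.0347 F [-0.3  0.2 -1. ] q6 0.28 | shift [ 2.4 -0.4 -0.5] turn [-0.1  1.9 -0. ]
```

>>> carry_out(motion=[[0.8, [1, 0, 0], [0, 0, 0]], [0.8, [2, 0, 0], [0, 0, 0]], [0.8, [2, 0, 0], [0, 0, 0]]])

```text
time_s: 17.8
ee_pos: [0.6308, -0.2146, 0.0514]
tool_rot: [-0.01, 1.538, 1.755]
ft_force: [-2.0, 0.4, 3.8]
width: 0.0351
```

>>> carry_out(motion=[[0.8, [0.3, 0, 0], [0, 0, 0]], [0.55, [0.3, 0, 0], [0, 0, 0]], [0.4, [0.3, 0, 0], [0, 0, 0]], [0.4, [0.3, 0, 0], [0, 0, 0]], [0.4, [-15, 0, 0], [0, 0, 0]], [0.4, [-50, 0, 0], [0, 1.9, 0]], [0.7, [-80, 0, 0], [0, 1.9, 0]], [1, [-110, 0, 0], [0, 1.9, 0]], [1, [-110, 0, 0], [0, 1.9, 0]]])

```text
time_s: 18.7
ee_pos: [0.6341, -0.2189, 0.1672]
tool_rot: [-1.997, 1.562, -0.231]
ft_force: [0.6, 0.2, -0.2]
width: 0.0078
```

```bash
python3 - <<'E'
from h import *
p,_=read_camera('wrist')
crib(.042,.058,('wrist',))
crib(.062,.080,('wrist','side','scene'))
q,_=read_camera('side')
cv2.imwrite('pics/w14.png',np.hstack([cv2.resize(p[:,:,::-1],(400,250)),cv2.resize(q[240:390,240:480,::-1],(400,250))]))
p=pt(TR,35,-37.5);want(p[0],p[1],.16,TR['yaw']+np.pi/2)
E
```

```text
wrist 6315 z 0.0513 base xy [ 56.9 -18.1] size [113.3  36. ] ang in base 89.9
wrist 4554 z 0.0508 base xy [-57.5 -18. ] size [111.5  36.7] ang in base 89.9
wrist 6447 z 0.0713 base xy [16.8 57.8] size [ 36.  116.1] ang in base 0.3
side 1433 z 0.0707 base xy [ 1. 57.] size [ 37.1 152.4] ang in base 89.9
scene 1393 z 0.0689 base xy [ 2.6 56. ] size [ 37.5 150.9] ang in base 0.4
t 19.0 pos [ 0.6307 -0.2181  0.1596] w -0.0003 F [-0.2  0.4 -0.2] q6 0.24 | shift [-3.000e-01 -6.430e+01  3.617e+02] turn [-57.1   0.1  -0.1]
```

View pics/w14.png

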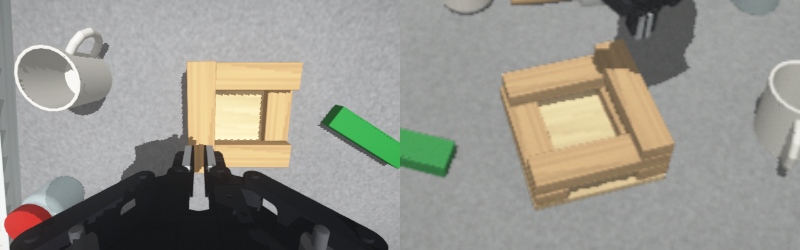

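Slat b is in place within about 1–2 mm. Last is slat a, on the tray's -y side.

>>> carry_out(motion=[[1, [0, -64, 362], [-57, 0, 0]], [1, [0, -64, 362], [-57, 0, 0]], [1, [0, -64, 362], [-57, 0, 0]], [1, [0, -64, 362], [-57, 0, 0]], [1, [0, -64, 362], [-57, 0, 0]], [1, [0, -64, 362], [-57, 0, 0]], [1, [0, -64, 362], [-57, 0, 0]], [1, [0, -64, 362], [-57, 0, 0]], [1, [0, -64, 362], [-57, 0, 0]], [1, [0, -64, 362], [-57, 0, 0]]])

```text
time_s: 20.0
ee_pos: [0.6238, 0.1492, 0.1597]
tool_rot: [0.921, 1.569, -2.602]
ft_force: [0.8, 0.8, -0.2]
width: 0.0
```

```bash
python3 - <<'E'
from h import *
cv2.imwrite('pics/w15.png',cv2.resize(read_camera('wrist')[0][:,:,::-1],(480,300)))
p=pt(TR,35,-37.5);want(p[0],p[1],.0265,TR['yaw']+np.pi/2)
E
```

```text
t 20.05 pos [0.6239 0.1485 0.1599] w 0.0001 F [-0.   0.1  0.4] q6 0.65 | shift [133.4  -0.8   0. ] turn [-0.1  0.  -0.1]
```

View pics/w15.png

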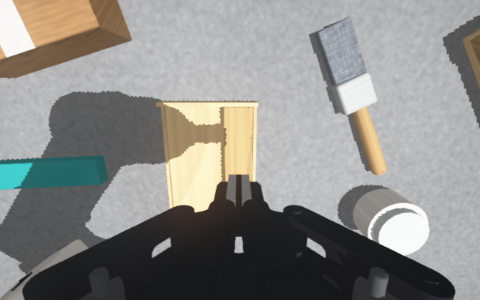

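The fingers are over the remaining slat (cols 222–254).

>>> carry_out(motion=[[1, [50, -1, 0], [0, 0, 0]], [1, [95, -1, 0], [0, 0, 0]], [1, [117, -1, 0], [0, 0, 0]], [1, [127, -1, 0], [0, 0, 0]], [1, [132, -1, 0], [0, 0, 0]], [1, [134, -1, 0], [0, 0, 0]], [1, [135, -1, 0], [0, 0, 0]], [1, [136, -1, 0], [0, 0, 0]]])

```text
time_s: 20.85
ee_pos: [0.6254, 0.1506, 0.0259]
tool_rot: [-2.289, 1.569, 0.471]
ft_force: [0.3, -0.2, -1.5]
width: 0.0002
```

>>> carry_out(motion=[[1, [2, 0, 0], [0, 0, 0]], [1, [3, 0, 0], [0, 0, 0]], [1, [3.4, 0, 0], [0, 0, 0]]])

```text
time_s: 21.15
ee_pos: [0.6252, 0.1506, 0.0231]
tool_rot: [-2.524, 1.569, 0.237]
ft_force: [-5.7, -0.7, 14.5]
width: -0.0001
```

>>> carry_out(motion=[[1, [-0.5, 0, 5], [0, 0, 0]], [1, [-0.5, 0, 15], [0, 0, 0]], [1, [-0.5, 0, 27], [0, 0, 0]], [1, [-0.5, 0, 40], [0, 0, 0]], [1, [-0.5, 0, 53], [0, 0, 0]], [1, [-0.5, 0, 66], [0, 0, 0]], [1, [-0.5, 0, 79], [0, 0, 0]], [1, [-0.5, 0, 90], [0, 0, 0]], [1, [-0.5, 0, 95], [0, 0, 0]], [1, [-0.5, 0, 95], [0, 0, 0]]])

```text
time_s: 22.15
ee_pos: [0.5366, 0.187, 0.0231]
tool_rot: [-2.144, 1.568, 0.618]
ft_force: [-3.0, 2.8, 10.7]
width: -0.0001
```

```bash
python3 - <<'E'
from h import *
p=pt(TR,-103,-37.5);want(p[0],p[1],.07,TR['yaw']+np.pi/2)
p,_=read_camera('wrist');q,_=read_camera('scene')
cv2.imwrite('pics/w16.png',np.hstack([cv2.resize(p[:,:,::-1],(400,250)),cv2.resize(q[120:270,280:520,::-1],(400,250))]))
E
```

```text
t 22.15 pos [0.5366 0.187  0.0231] w -0.0001 F [-3.   2.8 10.7] q6 0.51 | shift [-47.    2.5  42.7] turn [ 0.  -0.1  0.1]
```

View pics/w16.png

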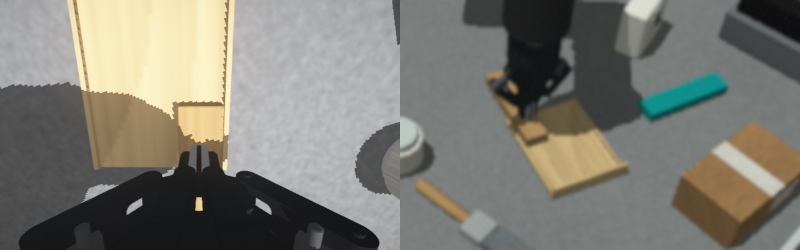

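>>> carry_out(motion=[[0.6, [-25, 0, 0], [0, 0, 0]], [0, [-47, 0, 20], [0, 0, 0]], [0, [-47, 1.5, 43], [0, 0, 0]], [0, [-47, 1.5, 43], [0, 0, 0]], [0, [-30, 1.5, 43], [0, 0, 0]], [0, [0, 1.5, 43], [0, 0, 0]], [0, [12, 1.5, 43], [0, 0, 0]], [0, [18, 1.5, 43], [0, 0, 0]], [0, [18, 1.5, 43], [0, 0, 0]]])

```text
time_s: 23.15
ee_pos: [0.4957, 0.2, 0.003]
tool_rot: [1.174, 1.569, -2.349]
ft_force: [-0.1, -0.5, 0.8]
width: 0.0853
```

```bash
python3 - <<'E'
from h import *
p=pt(TR,-103,-37.5);want(p[0],p[1],.003,TR['yaw']+np.pi/2)
p,_=read_camera('wrist');q,_=read_camera('side')
cv2.imwrite('pics/w17.png',np.hstack([cv2.resize(p[:,:,::-1],(400,250)),cv2.resize(q[80:230,240:480,::-1],(400,250))]))
E
```

```text
t 23.15 pos [0.4957 0.2    0.003 ] w 0.0853 F [-0.1 -0.5  0.8] q6 0.44 | shift [ 0.  -0.5 -0. ] turn [-0.1  0.  -0.1]
```

View pics/w17.png

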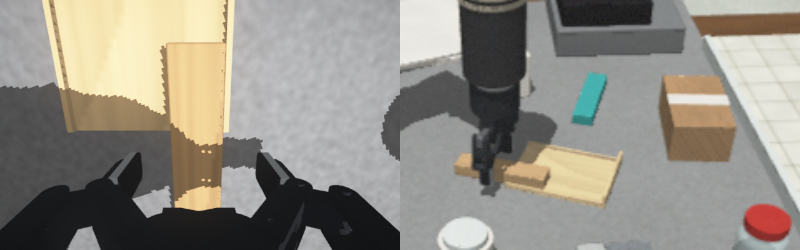

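>>> carry_out(motion=[[0.7, [0, 0, 0], [0, 0, 0]], [0.8, [0, 0, 0], [0, 0, 0]], [0.8, [0, 0, 0], [0, 0, 0]], [0.8, [0, 0, 0], [0, 0, 0]], [0.8, [-20, 0, 0], [0, 0, 0]], [0.8, [-60, 0, 0], [0, 0, 0]], [0.8, [-110, 0, 0], [0, 0, 0]], [0.8, [-165, 0, 0], [0, 0, 0]], [0.8, [-165, 0, 0], [0, 0, 0]]], grip_force=60)

```text
time_s: 24.15
ee_pos: [0.499, 0.2022, 0.1756]
tool_rot: [-2.167, 1.56, 0.594]
ft_force: [0.3, -0.0, -1.2]
width: 0.0349
```

```bash
python3 - <<'E'
from h import *
read_camera('side')
held('pics/w18.png')
p=pt(BA,-6,-57);want(p[0],p[1],.16,BA['yaw']+np.pi/2)
E
```

```text
held: n 14223 top x at z=0 -19.0 slope 0.033 far end z [-83.  -82.7] y mid far -1.3 y mid near -1.1
t 24.25 pos [0.4966 0.2009 0.1705] w 0.0345 F [ 0.1 -0.5 -1.1] q6 0.44 | shift [   9.3  398.7 -184.5] turn [56.9  0.   0.3]
```

>>> carry_out(motion=[[0.8, [5, 399, -184], [57, 0, 0]], [0.8, [5, 399, -184], [57, 0, 0]], [0.8, [5, 399, -184], [57, 0, 0]], [0.8, [5, 399, -184], [57, 0, 0]], [0.8, [5, 399, -184], [57, 0, 0]], [0.8, [5, 399, -184], [57, 0, 0]], [0.8, [5, 399, -184], [57, 0, 0]], [0.8, [5, 399, -184], [57, 0, 0]], [0.8, [5, 399, -184], [57, 0, 0]], [0.8, [5, 399, -184], [57, 0, 0]]])

```text
time_s: 25.25
ee_pos: [0.5165, -0.2423, 0.1607]
tool_rot: [1.305, 1.566, 3.065]
ft_force: [-0.0, 0.2, -1.3]
width: 0.0349
```

```bash
python3 - <<'E'
from h import *
read_camera('side')
held('pics/w19.png')
p=pt(BA,-7.5,-57);want(p[0],p[1],.06,BA['yaw']+np.pi/2)
E
```

```text
held: n 14102 top x at z=0 -19.0 slope 0.033 far end z [-82.3 -82. ] y mid far -0.8 y mid near -0.6
t 25.35 pos [ 0.5166 -0.2393  0.1611] w 0.0348 F [ 0.1  0.9 -0.8] q6 0.28 | shift [101.1  -3.3   2.4] turn [-0.3  0.1 -0.2]
```

View pics/w19.png

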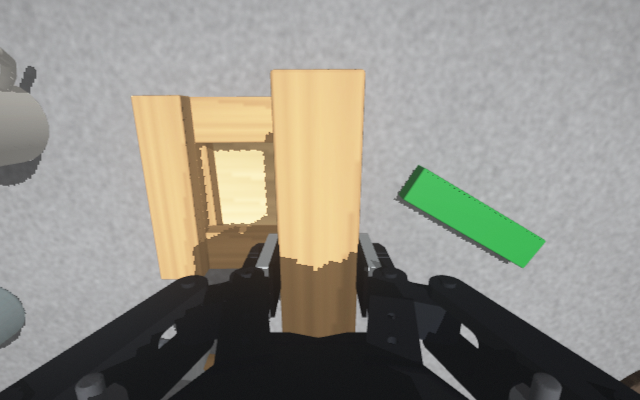

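>>> carry_out(motion=[[0.8, [40, -3, 2], [0, -1, 0]], [0.8, [70, -3, 2], [0, -1.9, 0]], [0.8, [90, -3, 2], [0, -1.9, 0]], [0.8, [97, -3, 2], [0, -1.9, 0]], [0.8, [100, -3, 2], [0, -1.9, 0]], [0.8, [100, -3, 2], [0, -1.9, 0]], [0.8, [100, -3, 2], [0, -1.9, 0]]])

```text
time_s: 26.05
ee_pos: [0.5214, -0.2357, 0.0648]
tool_rot: [-0.048, 1.538, 1.718]
ft_force: [-0.4, 0.9, -0.4]
width: 0.0347
```

```bash
python3 - <<'E'
from h import *
p,_=read_camera('wrist');q,_=read_camera('side')
p0=pt(BA,-7.5,-57);want(p0[0],p0[1],.0515,BA['yaw']+np.pi/2)
cv2.imwrite('pics/w20.png',np.hstack([cv2.resize(p[:,:,::-1],(400,250)),cv2.resize(q[240:390,240:480,::-1],(400,250))]))
E
```

```text
t 26.15 pos [ 0.5214 -0.2359  0.0648] w 0.0347 F [-0.3  0.2 -1.1] q6 0.33 | shift [13.3  2.5 -0.3] turn [-0.1  1.9  0.1]
```

View pics/w20.png

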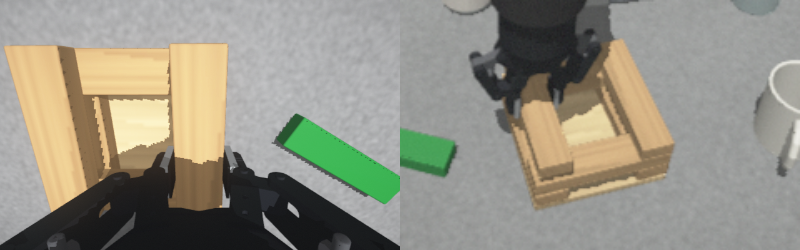

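>>> carry_out(motion=[[0.8, [4, 2.5, 0], [0, 0, 0]], [0.8, [8, 2.5, 0], [0, 0, 0]], [0.8, [10, 2.5, 0], [0, 0, 0]], [0.8, [10.5, 2.5, 0], [0, 0, 0]], [0.8, [10.5, 2.5, 0], [0, 0, 0]]])

```text
time_s: 26.65
ee_pos: [0.5181, -0.2362, 0.053]
tool_rot: [0.01, 1.538, 1.775]
ft_force: [-0.7, 0.6, -0.9]
width: 0.0345
```

```bash
python3 - <<'E'
from h import *
p0=pt(BA,-7.5,-57);want(p0[0],p0[1],.051,BA['yaw']+np.pi/2)
E
```

```text
t 26.65 pos [ 0.5181 -0.2362  0.053 ] w 0.0345 F [-0.7  0.6 -0.9] q6 0.33 | shift [ 2.  -0.8 -0.3] turn [-0.1  1.9 -0. ]
```

>>> carry_out(motion=[[0.8, [0.7, -0.5, 0], [0, 0, 0]], [0.8, [1.4, -0.5, 0], [0, 0, 0]], [0.8, [1.4, -0.5, 0], [0, 0, 0]]])

```text
time_s: 26.95
ee_pos: [0.5189, -0.236, 0.0522]
tool_rot: [-0.012, 1.538, 1.753]
ft_force: [-1.4, 1.2, 2.8]
width: 0.0348
```

>>> carry_out(motion=[[0.8, [0.3, 0, 0], [0, 0, 0]], [0.55, [0.3, 0, 0], [0, 0, 0]], [0.4, [0.3, 0, 0], [0, 0, 0]], [0.4, [0.3, 0, 0], [0, 0, 0]], [0.4, [-15, 0, 0], [0, 0, 0]], [0.4, [-50, 0, 0], [0, 1.9, 0]], [0.4, [-100, 0, 0], [0, 1.9, 0]], [0.4, [-150, 0, 0], [0, 1.9, 0]], [0.4, [-170, 0, 90], [0, 1.9, 0]], [0.4, [-170, 0, 90], [0, 1.9, 0]]])

```text
time_s: 27.95
ee_pos: [0.5026, -0.1528, 0.2264]
tool_rot: [-1.651, 1.568, 0.112]
ft_force: [0.8, 0.5, -1.2]
width: 0.0511
```

```bash
python3 - <<'E'
from h import *
read_camera('side');read_camera('side')
p,_=read_camera('wrist')
crib(.062,.080,('wrist','side','scene'))
crib(.042,.056,('wrist','side','scene'))
crib(.023,.036,('side','scene'))
q,_=read_camera('side')
cv2.imwrite('pics/w21.png',np.hstack([cv2.resize(p[:,:,::-1],(400,250)),cv2.resize(q[240:390,240:480,::-1],(400,250))]))
s=state();print(s['time_s'],s['ee_pos'],s['ft_force'])
_,W=cloud('side')
m=(W[...,0]>.4)&(W[...,0]<.52)&(W[...,1]>-.1)&(W[...,1]<.06)&(W[...,2]>.045)&(W[...,2]<.09);print('tin',cv2.minAreaRect((W[m][:,:2]*1000).astype(np.float32)))
E
```

```text
wrist 6713 z 0.0709 base xy [-3.  57.5] size [ 36.6 141.9] ang in base 0.2
wrist 6346 z 0.0713 base xy [ -4.3 -56.2] size [ 36.1 141. ] ang in base 0.2
side 1438 z 0.0707 base xy [ 1.2 57.3] size [ 37.9 152.1] ang in base 89.8
side 1492 z 0.0708 base xy [  0.6 -56.7] size [ 36.5 150.7] ang in base 0.2
scene 1253 z 0.069 base xy [  2.4 -57.7] size [ 38.3 150.9] ang in base 0.2
scene 1385 z 0.0689 base xy [ 2.5 56.1] size [ 37.2 151. ] ang in base 0.3
wrist 3698 z 0.0512 base xy [55.2  2.8] size [79.3 38.3] ang in base 1.3
wrist 2751 z 0.0512 base xy [-47.9   1.9] size [79.5 57.1] ang in base 88.7
side 649 z 0.0506 base xy [-49.9   3.5] size [75.  51.9] ang in base 89.9
side 1059 z 0.0503 base xy [57.4 -0.6] size [148.9  38.4] ang in base 89.9
scene 570 z 0.0493 base xy [-34.9  -6.3] size [72.7 77.5] ang in base 0.1
scene 799 z 0.0495 base xy [44.   0.7] size [148.5  68. ] ang in base 89.7
28.55 [ 0.50226176 -0.15386223  0.22414644] [ 0.4176728  -0.25359567 -0.49354135]
tin ((446.3052673339844, -0.21746444702148438), (68.88764190673828, 74.15667724609375), 79.85480499267578)
```

View pics/w21.png

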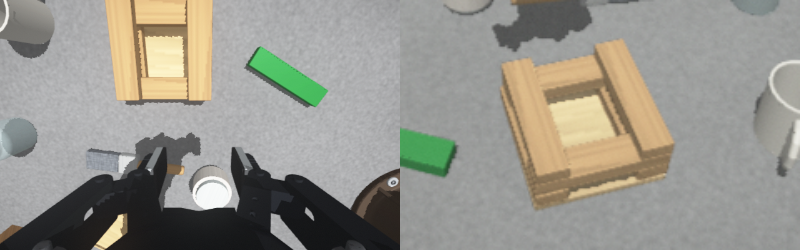

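The crib is complete, flush and level. The arm is clear and the tin and brush haven't moved, so I'm handing in.

```bash
python3 -c "
from workcell import *
print(hand_in())"
```

```text
the job is handed in; nothing more can be done
None
```

The crib is finished and handed in after about 28.6 s of the 72 s allowed; `hand_in()` reports no verdict.

I dragged each slat out of the tray with closed fingertips at about 10 N, gripped it past the mouth and laid it. Slat c went into the free second-layer place. Slats b and a went crosswise on top, at base y = +57 and -57 mm.

**Position:** After I released each slat, the cameras put it within about 2.5 mm of its place. Directions were within about 0.5° and tops at about 50 and 70 mm, as they should be.

**Earlier slats:** The second-layer slat laid before is still in place in the side camera. The bottom pair was hidden under the upper layers at the end, so I could only judge it from the picture, where the stack looks flush.

**Tin and brush:** The tin measured within 1–2 mm of its start. I checked the brush only by eye in the last wrist picture, and it looked unmoved.

**Disagreements:** The scene camera reads about 2 mm off the side camera, which is its calibration error. Some of the last readings came from partly hidden or cropped slats and are not usable: the wrist camera's on both upper layers, and several on the second layer. The check of the second-layer slat c therefore rests on the measurements taken just after I laid it.

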